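# Secure the sweet tin on its snap hook

### The job

Make the blue sweet tin safe from the visiting children. First press the raised lever clasp on its lid down flat; then bring the tin upright in front of the snap hook and push it along the sideboard top until the steel eye on its end forces the hook's red sprung gate open and passes inside, and the gate snaps shut behind it. Leave the tin standing on the top with the clasp down, and do not tip it over or disturb the other things.

Things in the scene. Friction and masses are not known exactly. Their poses are not given: they have to be found in the camera images.
- tin: Closed blue tin, loose, 100 long (its x) x 56 wide (y) x 70 high, 0.3 to 0.52 kg. Origin: centre of its underside; z up. It slides on the top. A stiff steel eye (see eye_bar) stands out from the middle of its +x end; the -x end is plain and flat, the place to push. The lever clasp is on the lid.
- eye_bar (a point): Middle of the upright end bar of the tin's eye, 100 ahead of the tin's origin along its x, 35 above its underside; axes as the tin's. The eye is a closed loop of 6 mm wire in the tin's xz plane (y = 0): two level legs at heights 16 and 54 join the bar to the end face 50 behind it; the hole is about 47 long, 32 high.
- clasp (a joint): Angle of the tin's steel lever clasp (rad): 0 = flat on the lid, 1.2 = fully raised; starts at 0.6 to 1.0. Lever 52 long, 18 to 22 wide, 4 thick; hinge across the tin, 20 ahead (+x) of its centre, 74 above its underside; the lever points from there to the tin's -x end. Flat, its upper face is 76 high. About 1 N near the tip moves it; it stays where left.
- clasp_tip (a point): Upper face of the clasp lever near its free, black tip, 50 from the hinge.
- hook: Snap hook of 8 mm steel bar, a level C on a fixed bracket. Origin on the top under the middle of the mouth, z up. The mouth faces the hook's -x: an eye enters moving along its +x, legs above and below the C. Bar mid-plane 35 above the top; C 52 wide over all (y); inside from the gate at x = 0 to x = 54. Post and 70 x 70 x 6 foot centred at x = 95.
- hook_mouth (a point): Middle of the hook's mouth on the shut gate's line, 35 above the top; axes as the hook's, x into the hook. The mouth is 29 clear, from the fixed nose at y = -13 (its flared lip reaches out to x = -14, y = -20 to -28) to the hinge side at y = +16.
- gate (a joint): Angle of the red sprung gate (rad), a 6 mm bar 32 long across the mouth: 0 = shut, 1.35 = fully inward. Hinged at the hook's x = 0, y = +18, upright axis; opens only inward (+x), springs shut. Needs 0.5 to 2 N, more near the hinge. An eye bar entering at y = -6 to +4 slips past its free end 25 to 36 beyond the gate line; the gate then shuts behind it.
- tray: Empty stainless tray, 210 x 290 x 25 high, loose bystander; origin at the centre of its underside.
- mould: Orange silicone mould, six cells, 90 x 140 x 32 high, loose bystander; origin at the centre of its underside.
- tongs: Serving tongs lying flat, 225 long along their x, about 75 wide, 12 high, loose bystander; origin on the underside near the middle.
- tumbler_a: Crystal-look plastic tumbler, 72 across the rim, 95 high, standing, loose bystander; origin at the centre of its underside.
- tumbler_b: A second tumbler just like it.
- bowl: Blue bowl, 110 across, 50 high, loose bystander; origin at the centre of its underside.
Things that resemble listed ones, but are neither listed nor needed, are in the scene too. What is shaped like the tin but green or pink is not meant.

How it is judged:
On the way, in this order (a step that is already met when the one before it is completed fails the run):
1. The lever clasp is pressed down flat on the lid (within 0.15 rad) while the eye is still outside the hook (value of joint clasp below 0.15 rad and x of eye_bar in the frame of hook_mouth below 0 m), for 0.2 s.
2. The eye's bar is inside the snap hook and the gate has shut behind it (x of eye_bar in the frame of hook_mouth between 0.006 and 0.056 m and y of eye_bar in the frame of hook_mouth between -0.022 and 0.022 m and z of eye_bar in the frame of hook_mouth between -0.012 and 0.012 m and value of joint gate below 0.15 rad), for 0.2 s.
At the end, for the whole second after the job is handed in: The eye's bar is inside the hook (6 to 56 mm past the gate line, within 22 mm sideways and 12 mm in height of the mouth's middle), gate and clasp below 0.15 rad, the tin at rest, upright (tilt below 0.1 rad) and standing on the top (within 6 mm) (all of step 2 and value of joint clasp below 0.15 rad and angle between tin's own z axis and vertical below 0.1 rad and height (world z) of tin below 0.006 m and linear speed of tin below 0.02 m/s and angular speed of tin below 0.1 rad/s); the robot touches nothing.
It fails at once if The tin is tipped over (more than 0.6 rad) (angle between tin's own z axis and vertical above 0.6 rad).
It fails at once if A bystander is moved by more than 30 mm (distance of any of tray, mould, tongs, tumbler_a, tumbler_b, bowl from where it was at the start of the episode above 0.03 m).
It also fails if it takes over 64 s, if anything falls off the work surface, if the arm or the gripper's body presses on something with over 40 N, if the wrist force passes 120 N, or if a joint passes its speed limit or range.

### The arm

A 6-joint arm with a two-finger parallel gripper is mounted at the origin on the work surface. World frame = base frame: x ahead of the robot, y to its left, z up, the work surface at z = 0. Lengths are in m, angles in rad, forces in N, time in s.
With the tool pointing down it reaches from about 0.4 to 0.825 m from the base axis. Payload 7 kg.
Tool frame: the origin (TCP) lies midway between the tips of the shut fingers; the grasp point (between the pads) lies 19 mm behind it; z points along the fingers, x is the direction in which the jaws open and shut, and the axes are right-handed (so a half turn about z gives the same grasp; the last joint's range is limited). The gripper opens to 88 mm and grips with 3 to 60 N. Pads are 19 mm wide; open, the fingers measure 130 mm over their backs; the gripper's body (78 mm by 193 mm) begins 47 mm behind the grasp point.
Start: joints at [-0.86, 0.359, 0.012, 0, -1.224, -0.288], TCP at [0.277, -0.616, 0.227] pointing down, gripper open.
Joint ranges: [-3.07, 3.07], [-1.43, 2.12], [-1.02, 1.25], [-3.03, 1.67], [-3.05, -0], [-3.03, 3.03]. Speed limits (rad/s): [2.39, 2.39, 3.01, 3.14, 3.14, 3.14].

### API

Orientations are given as [roll, pitch, yaw] about the fixed x, y, z axes, in that order (R = Rz(yaw) Ry(pitch) Rx(roll)).
In Python, from station import arm, viewer, ticket gives the robot as it stands. The module is installed in compiled form; this text tells all that it offers.
- The arm moves only by the tool step_arm, never from a script. Its argument "targets" is a list of rows, each a list of 3 entries, a list of its own where there are three numbers: the shift along the tool's x, y, z in m, then the turn, a rotation vector about the tool's x, y, z in degrees, then the opening, from -1 (shut) to 1 (fully open), so that 0 is half open. A call has exactly 8 rows; each row shifts and turns the commanded pose from where the row before left it, along the tool's axes as they then stand; what a row does not reach is not made up. A row lasts 1/10 s, in which the tool goes at most 50 mm and 8.59 degrees, less where a joint would pass 70% of its speed; a pose out of reach is approached as far as the arm can. A call is refused whole if a number of a shift passes 0.05 or a number of a turn 8.59, either way. A call with a gripper value outside its range is refused whole. The fingers move at their own pace and stop on an object; "grip_force" is the grip in N (left out, the last holds). Time passes only in rows, so rows that do not move let the fingers close, or fill a call up. It gives the time, the measured TCP pose, the force and the opening at its end, in the units of the state.
- arm.get_state(): the state, without advancing time (a new reading comes with each control period).
- viewer.grab_frame(name): name is "scene" or "side" or "wrist"; returns (picture, depth): 480x640x3 uint8, red, green, blue; 480x640 float32, m along the optical axis (not along the pixel's ray), 0 where there is no reading.
- viewer.calibration(name): a dict with "fov_y" (degrees; the focal length in pixels is half the picture's height over the tangent of half this angle, whatever the lens; pixels are square), "cx", "cy" (the principal point, pixels), "world_to_cam" (4x4, takes a point from world to camera coordinates); the wrist camera has in their place "tool_from_camera" (4x4, takes a point from camera to tool coordinates, whose origin is the TCP and whose axes are the tool frame's). Camera axes: x right, y up, looking along -z (the intrinsics and any distortion apply to the point x, -y, -z); pixel columns grow to the right and rows downward; lengths in m; the calibration is good to about 2 mm. The wrist camera is an equidistant fisheye: a pixel r from the principal point sees the ray r / f radians off the axis. A picture is of the moment at which its call begins: read the wrist's pose just before it. calibration takes no time and is no camera call.
- ticket.job_done(): hands the job in, once; it reports no verdict.
The state is a dict: "t": time; "q": joint angles; "qd": joint speeds; "joint_efforts": joint torques, N m; "eef_pos": TCP position; "ee_rot": TCP orientation; "force": force on the tool from outside, world axes, zero at the start; "moment": the same for the moment, N m; "width": finger opening in m.
Only numpy, scipy, OpenCV 4.12 (cv2) and the standard library are available. Lean on these libraries where they do the work, as an engineer would, in place of code of your own. Each camera call takes 0.05 s, during which the arm holds its last target.

## Working session

There is one attempt and no reset: what is moved stays moved. The work goes in short steps, Python scripts to look and compute and a tool call to move; the robot and the scene stay as the last step left them, time stands still between calls to the robot, and variables do not carry over. Pictures are saved under pics/ and viewed, and the job is handed in when it is done.

Besides the shell and the picture viewer there is one more tool, called after ">>>" by a JSON object that holds its "name" and its "arguments". step_arm: Moves the arm, as the interface text tells. Its arguments: {"type":"object","properties":{"targets":{"type":"array"},"grip_force":{"type":"number"}},"required":["targets"]}

```bash
mkdir -p pics; ls
python3 - <<'E'
from station import arm, viewer
import cv2,numpy as np
s=arm.get_state(); print({k:np.round(v,3).tolist() for k,v in s.items()})
for n in ["scene","side","wrist"]:
    p,d=viewer.grab_frame(n); cv2.imwrite(f"pics/{n}0.png",p[:,:,::-1]); np.save(f"pics/{n}0.npy",d)
    c=viewer.calibration(n); print(n,{k:np.round(v,4).tolist() for k,v in c.items()}, (d>0).mean())
E
```

```text
pics
{'t': 0.0, 'q': [-0.86, 0.359, 0.011, -0.0, -1.224, -0.288], 'qd': [-0.001, -0.0, 0.001, -0.001, -0.001, 0.001], 'joint_efforts': [-0.001, -58.272, 29.304, 6.997, 0.007, -0.0], 'eef_pos': [0.277, -0.615, 0.226], 'ee_rot': [-3.141, -0.002, 1.993], 'force': [0.557, 0.479, 0.21], 'moment': [-0.024, 0.023, -0.021], 'width': 0.088}
scene {'fov_y': 46.8306, 'cx': 310.8022, 'cy': 248.4932, 'world_to_cam': [[-0.1082, 0.9941, 0.0055, -0.0005], [-0.7517, -0.0854, 0.654, 0.3225], [0.6506, 0.0667, 0.7565, -1.849], [0.0, 0.0, 0.0, 1.0]]} 0.9959993489583333
side {'fov_y': 45.193, 'cx': 317.8486, 'cy': 235.0907, 'world_to_cam': [[-0.8543, -0.5197, 0.0066, 0.4304], [0.2647, -0.4242, 0.866, -0.1723], [-0.4472, 0.7416, 0.5, -1.1303], [0.0, 0.0, 0.0, 1.0]]} 0.9958658854166667
wrist {'fov_y': 65.7065, 'cx': 319.9483, 'cy': 234.0071, 'tool_from_camera': [[1.0, -0.0007, 0.0011, -0.0007], [-0.0003, -0.9613, -0.2755, -0.0747], [0.0012, 0.2755, -0.9613, -0.1582], [0.0, 0.0, 0.0, 1.0]]} 0.9761848958333333
```

View pics/scene0.png

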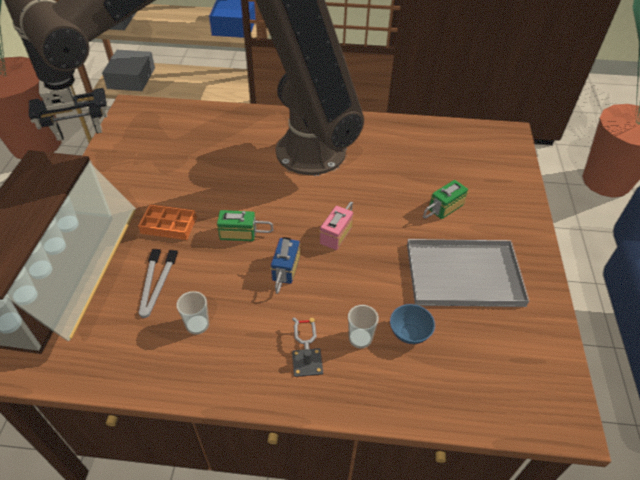

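View pics/side0.png

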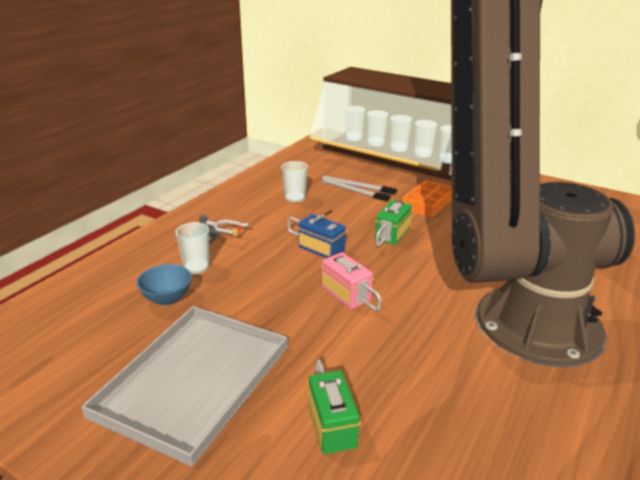

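View pics/wrist0.png

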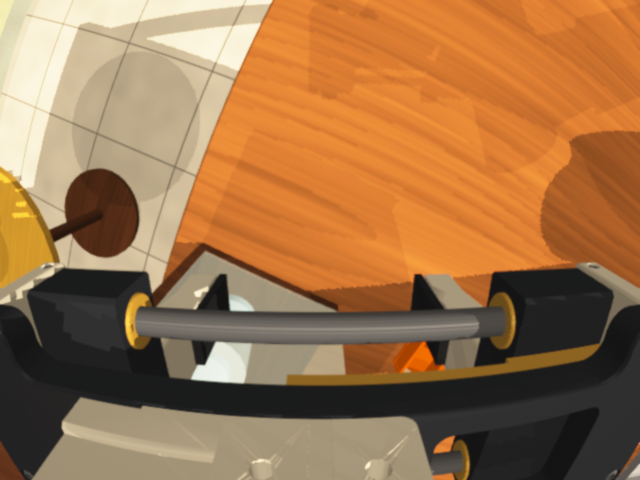

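The blue tin is in the scene view at about (286,262), with its eye at (279,288). The hook is at (305,325), with its mouth towards the robot. I'll measure both next.

```bash
cat > h.py <<'E'
from station import arm, viewer
import cv2,numpy as np
from scipy.spatial.transform import Rotation as R
def ray(name,u,v):
    c=viewer.calibration(name); f=240/np.tan(np.radians(c['fov_y'])/2)
    M=np.linalg.inv(c['world_to_cam']); d=np.stack([(np.asarray(u,float)-c['cx'])/f,-(np.asarray(v,float)-c['cy'])/f,-np.ones(np.shape(u))],-1)
    return M[:3,3], d@M[:3,:3].T
def bp(name,u,v,dep):
    o,d=ray(name,u,v); return o+d*np.asarray(dep)[...,None]
def onz(name,u,v,z):
    o,d=ray(name,u,v); return o+d*((z-o[2])/d[...,2])[...,None]
def cloud(name,d):
    v,u=np.mgrid[:480,:640]; return bp(name,u,v,d)
def tri(a,ua,b,ub):
    oa,da=ray(a,*ua); ob,db=ray(b,*ub); A=np.stack([da,-db],1); s=np.linalg.lstsq(A,ob-oa,rcond=None)[0]
    p=oa+da*s[0];q=ob+db*s[1]; return (p+q)/2,np.linalg.norm(p-q)
def crop(img,x0,y0,w,h,k,fn): cv2.imwrite(fn,cv2.resize(img[y0:y0+h,x0:x0+w],None,fx=k,fy=k,interpolation=cv2.INTER_CUBIC)[:,:,::-1])
def wristpts(u,v,st):
    c=viewer.calibration('wrist'); f=240/np.tan(np.radians(c['fov_y'])/2)
    x=np.asarray(u,float)-c['cx'];y=np.asarray(v,float)-c['cy'];r=np.hypot(x,y)+1e-9;t=r/f
    d=np.stack([np.sin(t)*x/r,-np.sin(t)*y/r,-np.cos(t)],-1)
    T=np.array(c['tool_from_camera']);Rw=R.from_euler('xyz',st['ee_rot']).as_matrix()
    return np.array(st['eef_pos'])+Rw@T[:3,3], d@(Rw@T[:3,:3]).T
E
python3 - <<'E'
from h import *
S=cv2.imread('pics/scene0.png')[:,:,::-1];D=cv2.imread('pics/side0.png')[:,:,::-1]
crop(S,240,220,120,90,6,'pics/sc_tin.png');crop(S,260,300,120,90,6,'pics/sc_hook.png');crop(D,170,190,200,120,4,'pics/sd_tin.png')
for n,I in(('scene',S),('side',D)):
    P=cloud(n,np.load(f'pics/{n}0.npy'))
    H=cv2.cvtColor(I,cv2.COLOR_RGB2HSV)
    m=cv2.inRange(H,(100,90,40),(125,255,255))>0
    k,l,st,ce=cv2.connectedComponentsWithStats(m.astype(np.uint8))
    for i in range(1,k):
        if st[i,4]>60:
            q=P[l==i]; print(n,st[i],np.round(np.median(q,0),3), np.round(np.percentile(q,[2,98],axis=0),3).tolist())
E
```

```text
scene [ 210    0   34   37 1091] [-1.137 -0.545 -0.134] [[-1.294, -0.619, -0.219], [-0.942, -0.418, -0.086]]
scene [248   2   7  17 102] [-1.249 -0.435 -0.132] [[-1.309, -0.452, -0.198], [-0.946, -0.383, 0.025]]
scene [ 605  188   35  178 2059] [ 0.055  1.174 -0.408] [[-0.14, 1.167, -0.539], [0.357, 1.21, -0.209]]
scene [272 238  27  33 402] [ 0.527 -0.006  0.071] [[0.462, -0.04, 0.063], [0.557, 0.015, 0.077]]
scene [391 305  42  38 926] [0.661 0.32  0.022] [[0.627, 0.275, 0.004], [0.727, 0.368, 0.053]]
scene [631 364   9  20  69] [ 0.406  1.172 -0.529] [[0.373, 1.167, -0.549], [0.439, 1.178, -0.496]]
side [299 215  46  24 502] [0.495 0.003 0.068] [[0.452, -0.034, 0.06], [0.547, 0.02, 0.072]]
side [328 236  17  19 177] [ 0.454 -0.005  0.032] [[0.45, -0.03, 0.011], [0.46, 0.021, 0.048]]
side [ 138  266   52   37 1451] [0.691 0.309 0.032] [[0.622, 0.274, 0.005], [0.723, 0.374, 0.05]]
```

View pics/sc_tin.png

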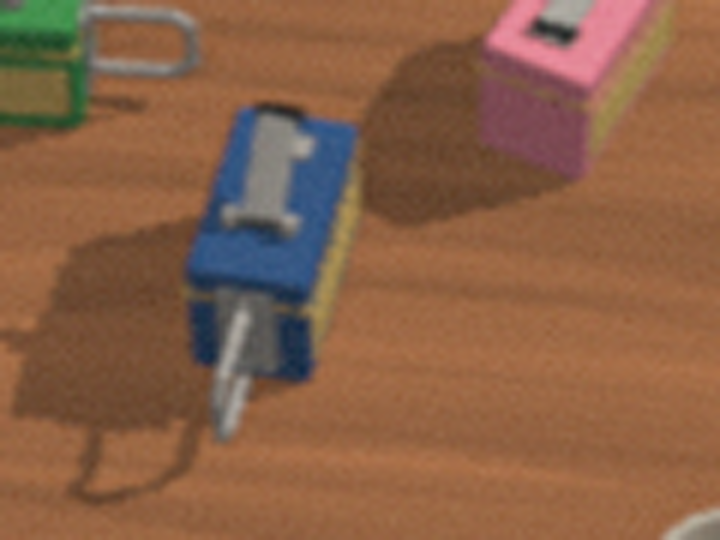

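View pics/sc_hook.png

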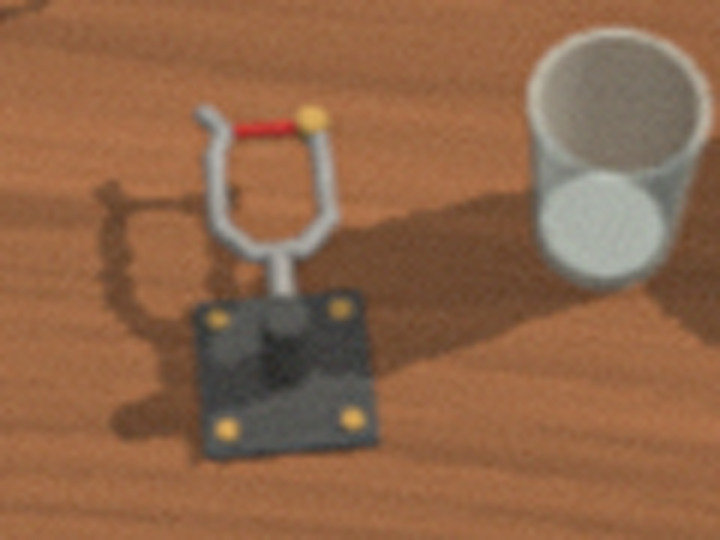

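View pics/sd_tin.png

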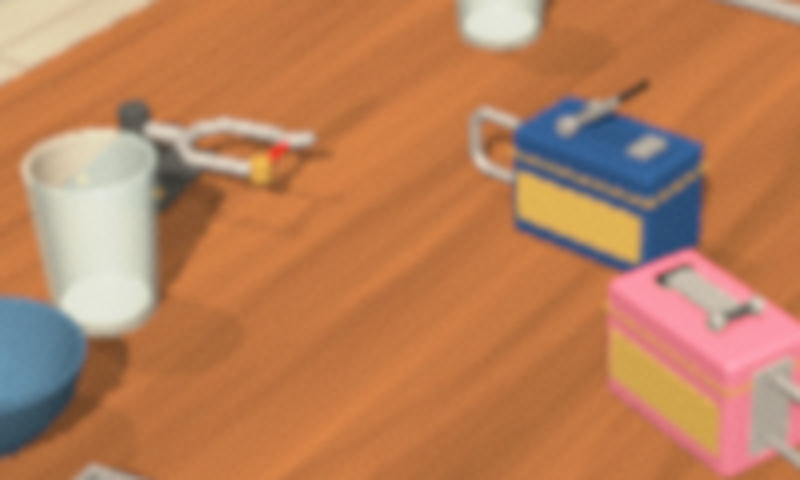

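Run:
```python
from h import *
S=cv2.imread('pics/scene0.png')[:,:,::-1];D=cv2.imread('pics/side0.png')[:,:,::-1]
for n,I in(('scene',S),('side',D)):
    P=cloud(n,np.load(f'pics/{n}0.npy'))
    H=cv2.cvtColor(I,cv2.COLOR_RGB2HSV)
    b=cv2.inRange(H,(100,90,40),(125,255,255))>0
    m=(P[...,2]>0.060)&(P[...,2]<0.082)&(abs(P[...,0]-0.5)<0.1)&(abs(P[...,1])<0.06)
    q=P[m];print(n,m.sum(),'lid z',np.median(q[:,2]), q[:,:2].mean(0))
    r=cv2.minAreaRect(((q[:,:2])*1000).astype(np.float32)); print(r)
    # hook
    m=(P[...,2]>0.025)&(P[...,2]<0.045)&(abs(P[...,0]-0.68)<0.09)&(abs(P[...,1]-0.055)<0.045)
    q=P[m];print(n,'hook',m.sum(),np.round(q.min(0),3),np.round(q.max(0),3))
f=lambda L,x0,y0,k:[(x0+u/k,y0+v/k) for u,v in L]
c=lambda L,z,*a:[onz('scene',*p,z) for p in f(L,*a)]
print('foot z6',np.round(c([(195,307),(358,292),(378,442),(205,457)],.006,260,300,6),4))
hz=c([(312,120),(238,132),(215,135),(325,150),(217,200),(330,205),(280,255),(282,295),(206,110)],.035,260,300,6); print('hook',np.round(hz,4))
print('lid',np.round(c([(243,107),(357,125),(303,300),(190,282)],.068,240,220,6),4))
print('eye bar top',np.round(c([(223,385)],.054,240,220,6),4),'bot',np.round(c([(224,435)],.016,240,220,6),4))
# triang: gold hinge, eye top, clasp tip
print(tri('scene',(260+312/6,300+118/6),'side',(170+262/4,190+168/4)))
print('eyetop',tri('scene',(240+222/6,220+380/6),'side',(170+478/4,190+112/4)))
print('tip',tri('scene',(240+280/6,220+105/6),'side',(170+648/4,190+84/4)))
```

```text
scene 560 lid z 0.0711702820132658 [ 0.51772644 -0.01304963]
((519.5029907226562, -14.860794067382812), (56.86312484741211, 132.3366241455078), 84.64002227783203)
scene hook 257 [0.682 0.029 0.032] [0.77  0.09  0.045]
side 631 lid z 0.06884416833263418 [ 0.49760232 -0.00504339]
((502.1719970703125, -11.766120910644531), (59.860687255859375, 102.49114227294922), 83.53446197509766)
side hook 256 [0.681 0.031 0.03 ] [0.77  0.094 0.042]
foot z6 [[0.7617 0.0386 0.006 ]
 [0.7474 0.1036 0.006 ]
 [0.8136 0.118  0.006 ]
 [0.8276 0.0512 0.006 ]]
hook [[0.6859 0.0779 0.035 ]
 [0.6952 0.0483 0.035 ]
 [0.6977 0.0391 0.035 ]
 [0.6999 0.0848 0.035 ]
 [0.7285 0.0438 0.035 ]
 [0.7258 0.0895 0.035 ]
 [0.7512 0.0721 0.035 ]
 [0.7692 0.0749 0.035 ]
 [0.6859 0.0339 0.035 ]]
lid [[ 0.4534 -0.0333  0.068 ]
 [ 0.4584  0.0193  0.068 ]
 [ 0.5611  0.0084  0.068 ]
 [ 0.5568 -0.0414  0.068 ]]
eye bar top [[ 0.5999 -0.0212  0.054 ]] bot [[ 0.5985 -0.0225  0.016 ]]
(array([0.68498165, 0.07747562, 0.03565529]), np.float64(0.0010403897159897875))
eyetop (array([ 0.59706412, -0.02189029,  0.0533702 ]), np.float64(0.00047661120267750406))
tip (array([ 0.47946188, -0.0141166 ,  0.10544408]), np.float64(0.008065815110918103))
```

>>> {"name": "step_arm", "arguments": {"targets": [[[0.02,0.015,-0.01],[0,0,0],-1],[[0.034,0.026,-0.01],[0,0,0],-1],[[0.034,0.026,-0.01],[0,0,0],-1],[[0.034,0.026,-0.01],[0,0,0],-1],[[0.034,0.026,0],[0,0,0],-1],[[0.034,0.026,0],[0,0,0],-1],[[0.034,0.026,0],[0,0,0],-1],[[0.034,0.026,0],[0,0,0],-1]], "grip_force": 20}}

```text
t: 0.95
eef_pos: [0.3506, -0.2978, 0.2665]
ee_rot: [3.141, 0.0, 1.993]
force: [1.4, 1.5, -0.5]
width: 0.0288
```

>>> {"name": "step_arm", "arguments": {"targets": [[[0.034,0.026,0],[0,0,0],-1],[[0.034,0.026,0],[0,0,0],-1],[[0.034,0.026,0],[0,0,0],-1],[[0.034,0.026,0],[0,0,0],-1],[[0,0,0],[0,0,8],-1],[[0,0,0],[0,0,8],-1],[[0,0,0],[0,0,8],-1],[[0,0,0],[0,0,6.5],-1]]}}

```text
t: 1.75
eef_pos: [0.3896, -0.1324, 0.2665]
ee_rot: [-3.141, -0.0, 1.456]
force: [0.5, 0.6, 0.0]
width: 0.0005
```

Run:
```python
from h import *
s=arm.get_state(); p,d=viewer.grab_frame('wrist'); cv2.imwrite('pics/w1.png',p[:,:,::-1])
```

```text
(no output)
```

View pics/w1.png

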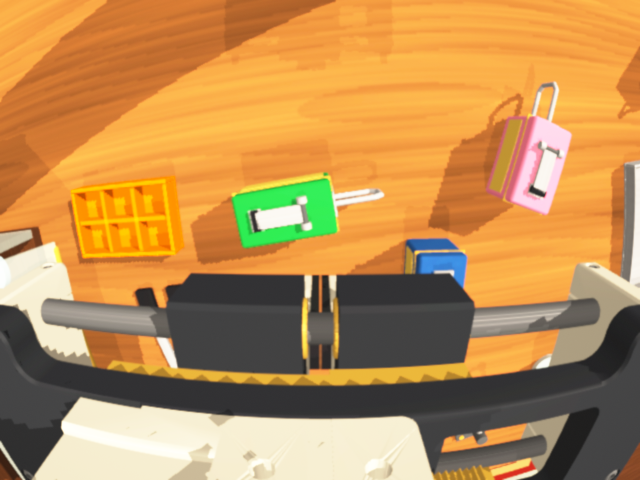

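>>> {"name": "step_arm", "arguments": {"targets": [[[0.02,0.02,0],[0,0,0],-1],[[0.027,0.03,0],[0,0,0],-1],[[0.027,0.03,0],[0,0,0],-1],[[0.027,0.03,0],[0,0,0],-1],[[0.027,0.03,0],[0,0,0],-1],[[0.027,0.03,0],[0,0,0],-1],[[0.018,0.021,0],[0,0,0],-1],[[0,0,0],[0,0,0],-1]]}}

```text
t: 2.6
eef_pos: [0.6006, 0.0201, 0.2648]
ee_rot: [-3.14, 0.001, 1.465]
force: [-0.4, -0.6, -0.4]
width: 0.0
```

Run:
```python
from h import *
import json
s=arm.get_state(); p,d=viewer.grab_frame('wrist'); cv2.imwrite('pics/w2.png',p[:,:,::-1]);np.save('pics/w2.npy',d)
json.dump({k:np.array(v).tolist() for k,v in s.items()},open('pics/w2.json','w')); print(s['t'],s['eef_pos'],s['ee_rot'])
```

```text
2.6 [0.60061105 0.02013828 0.26480516] [-3.13981895e+00  8.83815706e-04  1.46498804e+00]
```

View pics/w2.png

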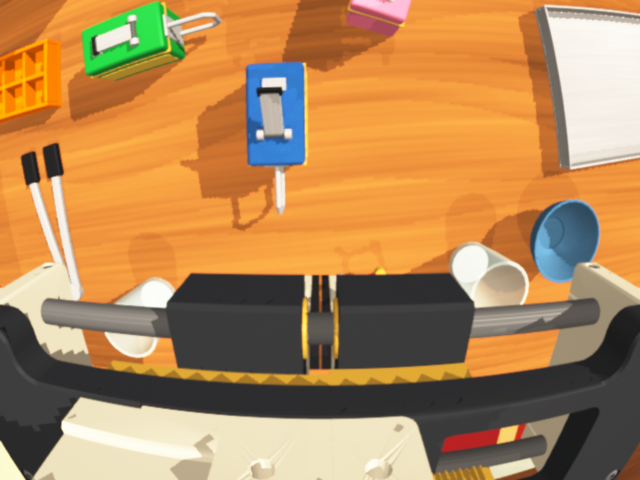

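>>> {"name": "step_arm", "arguments": {"targets": [[[0.005,0.015,0],[0,0,0],-1],[[0.008,0.03,0],[0,0,0],-1],[[0.009,0.033,0],[0,0,0],-1],[[0.009,0.033,0],[0,0,0],-1],[[0.009,0.033,0],[0,0,0],-1],[[0.009,0.028,0],[0,0,0],-1],[[0,0.004,0],[0,0,0],-1],[[0,0,0],[0,0,0],-1]]}}

```text
t: 3.45
eef_pos: [0.7786, 0.0472, 0.2654]
ee_rot: [-3.14, 0.001, 1.462]
force: [-0.2, 0.2, 1.2]
width: 0.0004
```

Run:
```python
from h import *
import json
s=arm.get_state(); p,d=viewer.grab_frame('wrist'); cv2.imwrite('pics/w3.png',p[:,:,::-1]);np.save('pics/w3.npy',d)
json.dump({k:np.array(v).tolist() for k,v in s.items()},open('pics/w3.json','w')); print(s['t'],s['eef_pos'],s['ee_rot'])
crop(p,200,20,240,180,3,'pics/w3c.png')
p2=cv2.imread('pics/w2.png')[:,:,::-1]; crop(p2,200,50,150,180,3,'pics/w2c.png')
```

```text
3.45 [0.77856162 0.04716933 0.26540891] [-3.13982757e+00  5.87076648e-04  1.46163832e+00]
```

View pics/w3.png

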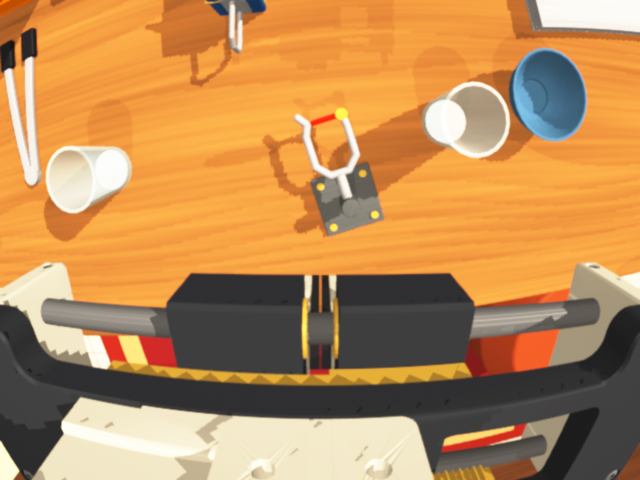

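View pics/w2c.png

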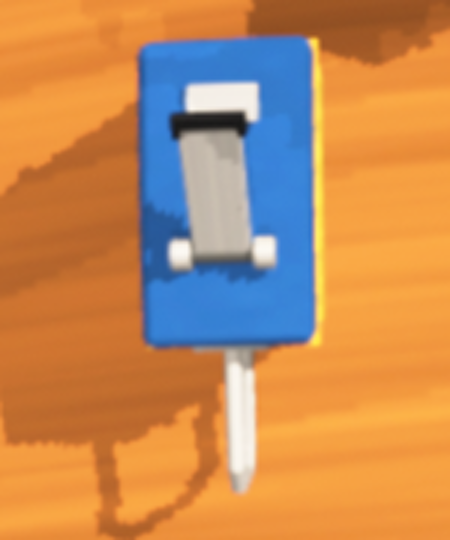

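View pics/w3c.png

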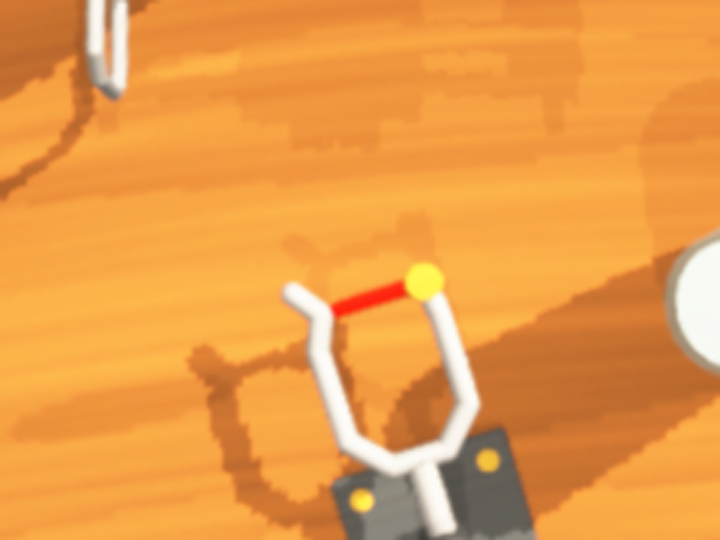

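```bash
cat >> h.py <<'E'
def wz(u,v,st,z):
    o,d=wristpts(u,v,st); return o+d*((z-o[2])/d[...,2])[...,None]
E
python3 - <<'E'
from h import *
import json
s2=json.load(open('pics/w2.json'));s3=json.load(open('pics/w3.json'))
g=lambda L,s,z,x0,y0,k:np.array([wz(x0+a/k,y0+b/k,s,z) for a,b in L])[:,:2]
lid=g([(140,42),(312,38),(318,342),(147,347)],s2,.070,200,50,3);print('lid',np.round(lid,4).tolist(),lid.mean(0))
a=(lid[2]+lid[3]-lid[0]-lid[1])/2;print('len',np.hypot(*a),'yaw',np.degrees(np.arctan2(a[1],a[0])),'w',np.linalg.norm(lid[1]-lid[0]))
print('bar top w2 ',g([(241,484)],s2,.035,200,50,3),'leg tops', g([(241,355),(240,470)],s2,.057,200,50,3))
print('tip',g([(209,125)],s2,.105,200,50,3),'hinge',g([(222,255)],s2,.074,200,50,3))
print('bar w3',g([(108,92)],s3,.035,200,20,3))
H=g([(424,282),(335,311),(318,350),(348,440),(395,467),(442,452),(472,405),(435,300),(292,292),(425,470)],s3,.035,200,20,3);print('hook',np.round(H,4).tolist())
f=g([(338,492),(500,430)],s3,.006,200,20,3);
F=np.array([wz(u,v,s3,.006) for u,v in[(311,184),(366,163),(384,214),(330,235)]])[:,:2];print('foot',np.round(F,4).tolist(),F.mean(0))
for i,j in((0,3),(1,2)): e=F[j]-F[i];print(np.degrees(np.arctan2(e[1],e[0])),np.hypot(*e))
for i,j in((0,1),(3,2)): e=F[j]-F[i];print(np.degrees(np.arctan2(e[1],e[0]))-90,np.hypot(*e))
# w3 gold hinge tri with depth cloud
d=np.load('pics/w3.npy');print(d[20+282//3,200+424//3],d[150,250])
B=np.array([wz(u,v,s3,.004) for u,v in[(320,187),(363,173),(375,215),(334,227)]])[:,:2];print('bolts',np.round(B,4).tolist(),B.mean(0)); e=(B[3]+B[2]-B[0]-B[1]);print(np.degrees(np.arctan2(e[1],e[0])))
E
```

```text
lid [[0.4537, -0.0352], [0.4601, 0.0187], [0.557, 0.0101], [0.552, -0.0446]] [ 0.5057039  -0.01273056]
len 0.0979695649658428 yaw -5.249591649554283 w 0.0543491368210843
bar top w2  [[ 0.60734841 -0.02468162]] leg tops [[ 0.55945951 -0.01622996]
 [ 0.59796732 -0.02145415]]
tip [[ 0.48827632 -0.01195668]] hinge [[ 0.52586783 -0.01637252]]
bar w3 [[ 0.6074002  -0.02372566]]
hook [[0.6897, 0.0777], [0.6965, 0.0462], [0.7094, 0.0389], [0.7419, 0.0457], [0.7531, 0.061], [0.7495, 0.0779], [0.7341, 0.09], [0.6963, 0.0809], [0.6882, 0.0323], [0.7553, 0.0714]]
foot [[0.7637, 0.0373], [0.7462, 0.1016], [0.8073, 0.1177], [0.8258, 0.0525]] [0.78573069 0.07725842]
13.78349151394386 0.06395892834417574
14.7487694738615 0.06318459303276008
15.18453314216498 0.06663244362433357
15.825056526517628 0.0677199471232032
0.3628782 0.41352588
bolts [[0.7685, 0.047], [0.7575, 0.0974], [0.8079, 0.1073], [0.8172, 0.0581]] [0.78776285 0.07743719]
11.987761817613604
```

>>> {"name": "step_arm", "arguments": {"targets": [[[-0.006,-0.02,0],[0,0,0],-1],[[-0.012,-0.038,0],[0,0,0],-1],[[-0.014,-0.044,0],[0,0,0],-1],[[-0.014,-0.044,0],[0,0,0],-1],[[-0.014,-0.044,0.015],[0,0,0],-1],[[-0.014,-0.044,0.02],[0,0,0],-1],[[-0.01,-0.032,0.03],[0,0,0],-1],[[-0.005,-0.0145,0.03],[0,0,0],-1]]}}

```text
t: 4.3
eef_pos: [0.4868, -0.011, 0.1726]
ee_rot: [3.138, -0.002, 1.462]
force: [0.8, 1.0, -0.0]
width: 0.0009
```

>>> {"name": "step_arm", "arguments": {"targets": [[[0,0,0.015],[0,0,0],-1],[[0,0,0.015],[0,0,0],-1],[[0,0,0.005],[0,0,0],-1],[[0,0,0.005],[0,0,0],-1],[[0,0,0.005],[0,0,0],-1],[[0,0,0.005],[0,0,0],-1],[[0,0,0.005],[0,0,0],-1],[[0,0,0.005],[0,0,0],-1]]}}

```text
t: 5.1
eef_pos: [0.4907, -0.0099, 0.1114]
ee_rot: [3.141, -0.0, 1.461]
force: [-0.1, 0.1, 0.6]
width: 0.0004
```

>>> {"name": "step_arm", "arguments": {"targets": [[[0,0,0.005],[0,0,0],-1],[[0,0,0.005],[0,0,0],-1],[[0,0,0.005],[0,0,0],-1],[[0,0,0.005],[0,0,0],-1],[[0,0,0.004],[0,0,0],-1],[[0,0,0.004],[0,0,0],-1],[[0,0,0.003],[0,0,0],-1],[[0,0,0.001],[0,0,0],-1]]}}

```text
t: 5.9
eef_pos: [0.4904, -0.01, 0.0793]
ee_rot: [-3.141, 0.0, 1.461]
force: [-0.2, 0.9, 0.2]
width: 0.0002
```

>>> {"name": "step_arm", "arguments": {"targets": [[[0,0,0.001],[0,0,0],-1],[[0,0,0],[0,0,0],-1],[[0,0,0],[0,0,0],-1],[[0,0,0],[0,0,0],-1],[[0,0,0],[0,0,0],-1],[[0,0,0],[0,0,0],-1],[[0,0,0],[0,0,0],-1],[[0,0,0],[0,0,0],-1]]}}

```text
t: 6.7
eef_pos: [0.4906, -0.0099, 0.0787]
ee_rot: [-3.142, -0.0, 1.461]
force: [-0.3, -0.5, -0.2]
width: 0.0001
```

Run:
```python
from h import *
p,d=viewer.grab_frame('side'); crop(p,220,180,160,120,5,'pics/sd2.png'); s=arm.get_state();print(s['eef_pos'],s['force'])
```

```text
[ 0.49059735 -0.00992503  0.07871299] [ 0.00850156 -1.15217766 -0.76719066]
```

View pics/sd2.png

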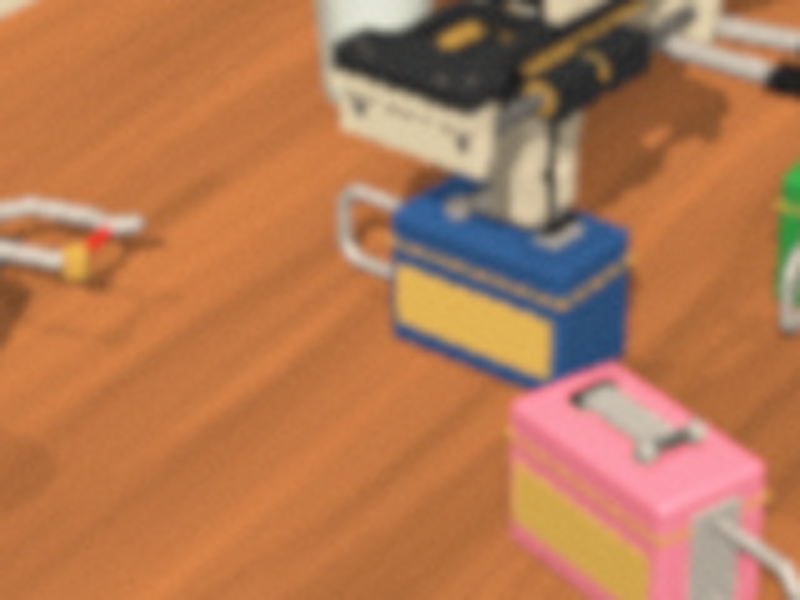

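>>> {"name": "step_arm", "arguments": {"targets": [[[0,0,0.001],[0,0,0],-1],[[0,0,0.001],[0,0,0],-1],[[0,0,0.001],[0,0,0],-1],[[0,0,0],[0,0,0],-1],[[0,0,0],[0,0,0],-1],[[0,0,0],[0,0,0],-1],[[0,0,0],[0,0,0],-1],[[0,0,0],[0,0,0],-1]]}}

```text
t: 7.55
eef_pos: [0.4905, -0.0099, 0.0761]
ee_rot: [3.141, 0.0, 1.462]
force: [-3.8, 0.0, 6.9]
width: 0.0005
```

>>> {"name": "step_arm", "arguments": {"targets": [[[0,0,-0.01],[0,0,0],-1],[[0,0,-0.02],[0,0,0],-1],[[0,0,-0.03],[0,0,0],-0.2],[[0,0,-0.04],[0,0,0],1],[[0,0.02,-0.04],[0,0,0],1],[[0,0.04,-0.03],[0,0,0],1],[[0,0.05,0],[0,0,0],1],[[0,0,0],[0,0,0],1]]}}

```text
t: 8.35
eef_pos: [0.6043, -0.0223, 0.2447]
ee_rot: [-3.142, 0.001, 1.46]
force: [0.3, 0.8, -1.2]
width: 0.0429
```

Run:
```python
from h import *
import json
s=arm.get_state(); p,d=viewer.grab_frame('wrist'); cv2.imwrite('pics/w4.png',p[:,:,::-1])
json.dump({k:np.array(v).tolist() for k,v in s.items()},open('pics/w4.json','w')); print(s['t'],s['eef_pos'],s['ee_rot'])
p,d=viewer.grab_frame('side'); crop(p,220,180,160,120,5,'pics/sd3.png')
```

```text
8.35 [ 0.60434962 -0.02228057  0.24473814] [-3.14151621e+00  7.91286547e-04  1.46048233e+00]
```

View pics/sd3.png

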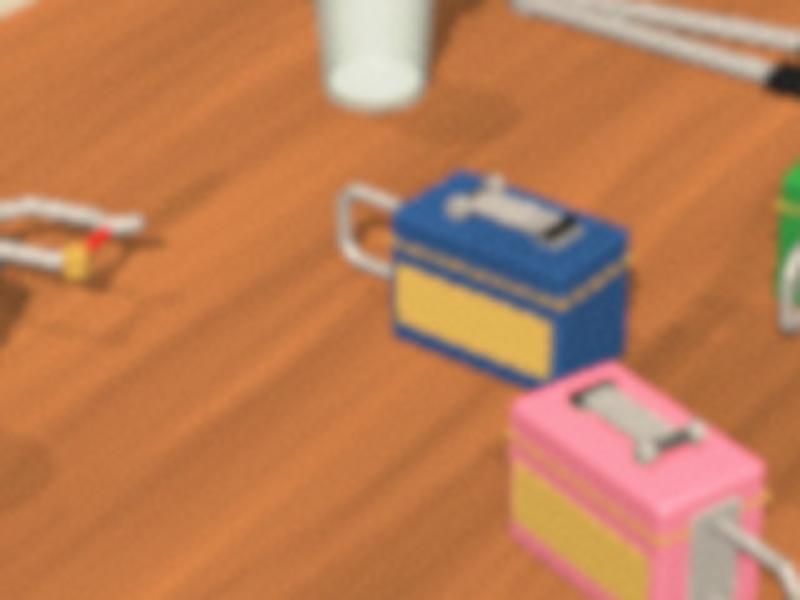

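View pics/w4.png

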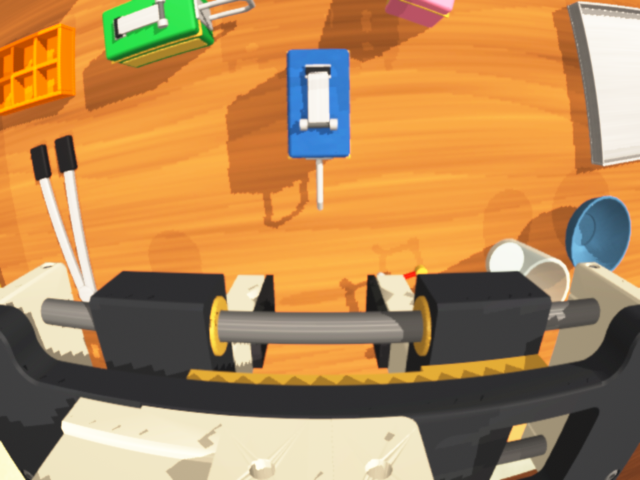

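Run:
```python
from h import *
for u,v in[(320,244),(337,249),(346,235),(321,230)]: print(onz('scene',u,v,0), onz('scene',u,v,.07))
D=cv2.imread('pics/scene0.png'); P=cloud('scene',np.load('pics/scene0.npy'))
for r in((350,480,310,345),(175,215,290,335),(330,378,305,348)):
    q=P[r[2]:r[3],r[0]:r[1]].reshape(-1,3)
    q=q[(q[:,2]>.02)&(q[:,2]<.12)]; 
    if len(q):print(r,q.min(0),q.max(0))
H=cv2.cvtColor(D,cv2.COLOR_BGR2HSV);m=cv2.inRange(H,(160,60,100),(178,255,255))>0;m[:200]=0;m[260:]=0
q=P[m];print(q.min(0),q.max(0)); q=q[np.argsort(-q[:,0])][:5];print(q)
```

```text
[0.40389208 0.07085306 0.        ] [0.46525777 0.07559308 0.07      ]
[0.41721421 0.12053374 0.        ] [0.47779487 0.12234622 0.07      ]
[0.36085506 0.14228826 0.        ] [0.42475681 0.1428188  0.07      ]
[0.34943562 0.06845452 0.        ] [0.41401028 0.07333589 0.07      ]
(350, 480, 310, 345) [0.62621449 0.16858511 0.0200354 ] [0.74124712 0.37512194 0.10217616]
(175, 215, 290, 335) [ 0.67197934 -0.24895074  0.02015836] [ 0.74885479 -0.17607621  0.10113565]
(330, 378, 305, 348) [0.66703265 0.16437052 0.02010575] [0.74124712 0.23361017 0.10217616]
[ 0.31252544 -0.04033364  0.00333633] [1.44527194 0.15405091 1.18790463]
[[ 1.44527194  0.1512916   1.18790463]
 [ 1.44527194  0.1512916   1.18790463]
 [ 1.44527194  0.1512916   1.18790463]
 [ 0.48836046 -0.04033364  0.06906722]
 [ 0.478614   -0.03903576  0.07036422]]
```

>>> {"name": "step_arm", "arguments": {"targets": [[[0,-0.02,0.01],[0,0,0],1],[[0,-0.035,0.02],[0,0,0],1],[[0,-0.035,0.02],[0,0,0],1],[[0,-0.0145,0.02],[0,0,0],1],[[0,0,0.02],[0,0,0],1],[[0,0,0.01],[0,0,0],1],[[0,0,0],[0,0,0],1],[[0,0,0],[0,0,0],1]]}}

```text
t: 9.25
eef_pos: [0.4965, -0.0105, 0.1464]
ee_rot: [3.141, 0.0, 1.462]
force: [-0.8, -0.8, 0.9]
width: 0.0876
```

>>> {"name": "step_arm", "arguments": {"targets": [[[0,0,0.02],[0,0,0],1],[[0,0,0.02],[0,0,0],1],[[0,0,0.02],[0,0,0],1],[[0,0,0.015],[0,0,0],1],[[0,0,0.015],[0,0,0],1],[[0,0,0.013],[0,0,0],1],[[0,0,0.005],[0,0,0],1],[[0,0,0],[0,0,0],1]]}}

```text
t: 10.05
eef_pos: [0.4963, -0.0106, 0.0377]
ee_rot: [-3.141, 0.0, 1.461]
force: [-1.3, -0.3, -0.2]
width: 0.0874
```

>>> {"name": "step_arm", "arguments": {"targets": [[[0,0,0],[0,0,0],0.5],[[0,0,0],[0,0,0],0.4],[[0,0,0],[0,0,0],0.35],[[0,0,0],[0,0,0],0.3],[[0,0,0],[0,0,0],0.2],[[0,0,0],[0,0,0],0.1],[[0,0,0],[0,0,0],0.1],[[0,0,0],[0,0,0],0.1]], "grip_force": 15}}

```text
t: 10.85
eef_pos: [0.4958, -0.011, 0.038]
ee_rot: [-3.141, 0.001, 1.461]
force: [-1.5, -3.7, 5.7]
width: 0.0558
```

>>> {"name": "step_arm", "arguments": {"targets": [[[0.003,0.004,0],[0,0,0],0],[[0.006,0.008,0],[0,0,0],0],[[0.007,0.009,0],[0,0,0],0],[[0.007,0.009,0],[0,0,0],0],[[0.007,0.009,0],[0,0,0],0],[[0.007,0.009,0],[0,0,0],0],[[0.004,0.006,0],[0,0,0],0],[[0,0,0],[0,0,0],0]]}}

```text
t: 11.65
eef_pos: [0.5522, 0.0233, 0.0374]
ee_rot: [-3.137, 0.002, 1.461]
force: [-6.0, -3.5, 7.2]
width: 0.0558
```

>>> {"name": "step_arm", "arguments": {"targets": [[[0,0,0],[0,0,-1.5],0],[[0,0,0],[0,0,-3.5],0],[[0,0,0],[0,0,-4],0],[[0,0,0],[0,0,-4],0],[[0,0,0],[0,0,-3.5],0],[[0,0,0],[0,0,-2.1],0],[[0,0,0],[0,0,0],0],[[0,0,0],[0,0,0],0]]}}

```text
t: 12.45
eef_pos: [0.5536, 0.0241, 0.0375]
ee_rot: [-3.14, 0.0, 1.785]
force: [-3.0, -1.9, 1.0]
width: 0.0559
```

Run:
```python
from h import *
s=arm.get_state();print(s['eef_pos'],s['ee_rot'],s['force'],s['width'])
for n,b in(('scene',(230,220,160,120)),('side',(200,160,180,135))):
    p,d=viewer.grab_frame(n); crop(p,*b,5 if n=='scene' else 4.4,f'pics/{n}5.png'); cv2.imwrite(f'pics/{n}5f.png',p[:,:,::-1])
```

```text
[0.55361051 0.02413531 0.03747124] [-3.14048079e+00  7.72396681e-05  1.78488843e+00] [-2.97540562 -1.91907071  0.95541085] 0.05594743572735953
```

View pics/scene5.png

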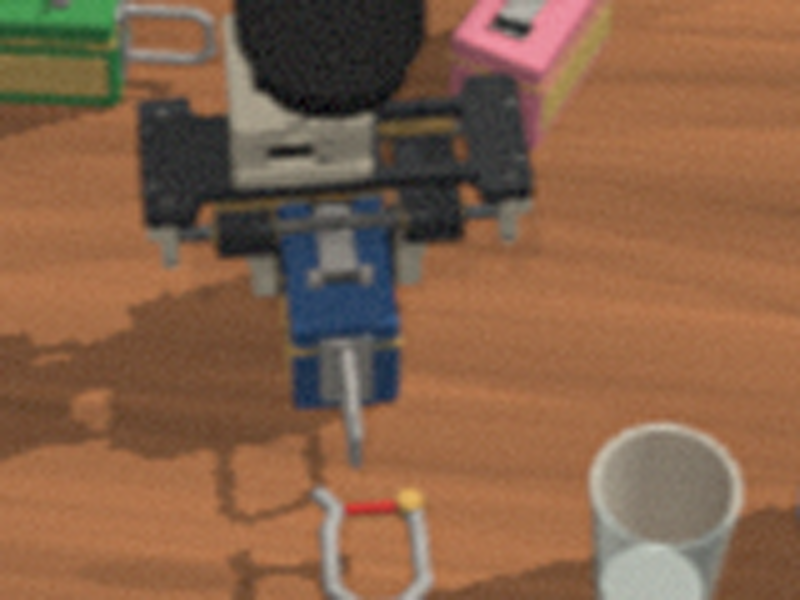

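View pics/side5.png

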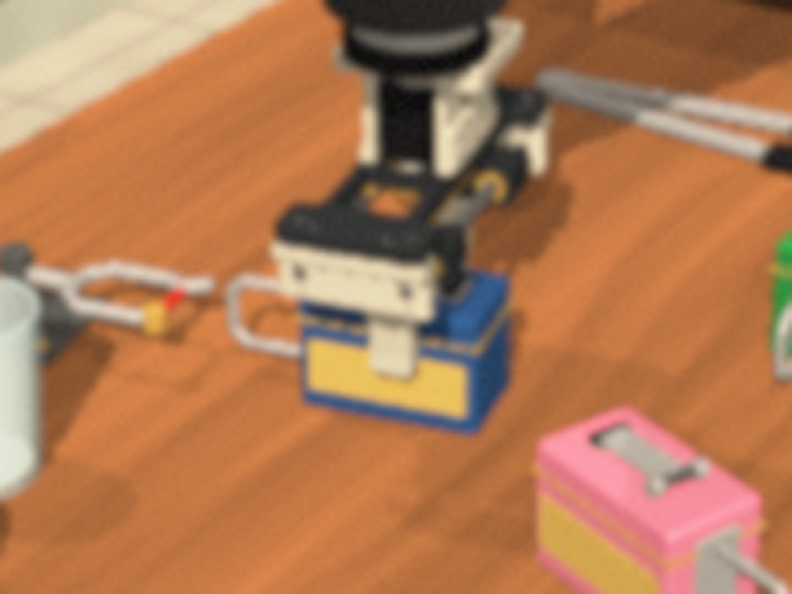

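```bash
cat >> h.py <<'E'
O=np.array([.694,.0585]);a=np.radians(12.3)
def hk(p): d=np.asarray(p)[...,:2]-O; return d@np.array([[np.cos(a),-np.sin(a)],[np.sin(a),np.cos(a)]])
E
python3 - <<'E'
from h import *
g=lambda u,v,z:np.round(hk(onz('scene',230+u/5,220+v/5,z))*1000,1)
print('bar bot',g(356,463,.016),'mid',g(354.5,442,.035),'legroot top',g(347,347,.054))
for p in[(411,500),(348,509),(333,520),(333,570),(424,565),(322,495)]:print(p,g(*p,.035))
print('tri bar top', end=' ')
t,e=tri('scene',(230+354/5,220+418/5),'side',(200+237/4.4,160+283/4.4));print(t,e,hk(t)*1000)
t,e=tri('scene',(230+356/5,220+460/5),'side',(200+237/4.4,160+338/4.4));print(t,e,hk(t)*1000)
print('tcp',hk(arm.get_state()['eef_pos'])*1000)
E
```

```text
bar bot [-41.3  -2.7] mid [-41.1  -3.3] legroot top [-86.5  -2.7]
(411, 500) [-3.7 21.2]
(348, 509) [ -1.6 -10.3]
(333, 520) [  4.  -18.2]
(333, 570) [ 32.6 -20.8]
(424, 565) [34.3 23.4]
(322, 495) [-11.1 -22.3]
tri bar top [0.65228548 0.04642735 0.05200109] 0.0009561026973564239 [-43.32883103  -2.90907255]
[0.6538736  0.04727218 0.01770303] 0.0006878506125869534 [-41.59718725  -2.42195071]
tcp [-144.48962984   -3.68959634]
```

>>> {"name": "step_arm", "arguments": {"targets": [[[0,0.004,0],[0,0,0],0],[[0,0.006,0],[0,0,0],0],[[0,0.006,0],[0,0,0],0],[[0,0.006,0],[0,0,0],0],[[0,0.006,0],[0,0,0],0],[[0,0.004,0],[0,0,0],0],[[0,0.003,0],[0,0,0],0],[[0,0,0],[0,0,0],0]]}}

```text
t: 13.35
eef_pos: [0.5889, 0.0319, 0.0374]
ee_rot: [3.142, 0.0, 1.786]
force: [-1.0, -0.8, -3.1]
width: 0.0562
```

Run:
```python
from h import *
s=arm.get_state();print(hk(s['eef_pos'])*1000,s['force'])
for n,b in(('scene',(230,220,160,120)),('side',(200,160,180,135))):
    p,d=viewer.grab_frame(n); crop(p,*b,5 if n=='scene' else 4.4,f'pics/{n}6.png')
```

```text
[-108.37994253   -3.5947796 ] [-1.04678447 -0.78713328 -3.14380082]
```

View pics/scene6.png

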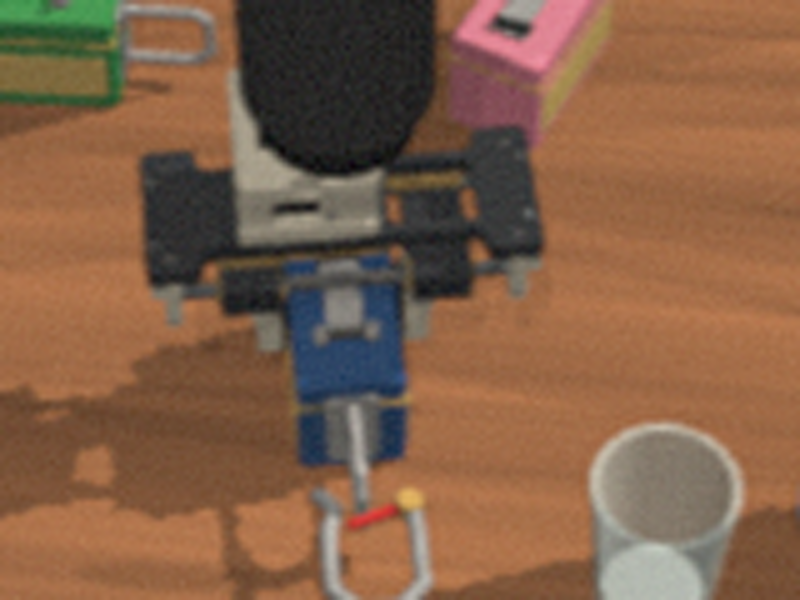

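View pics/side6.png

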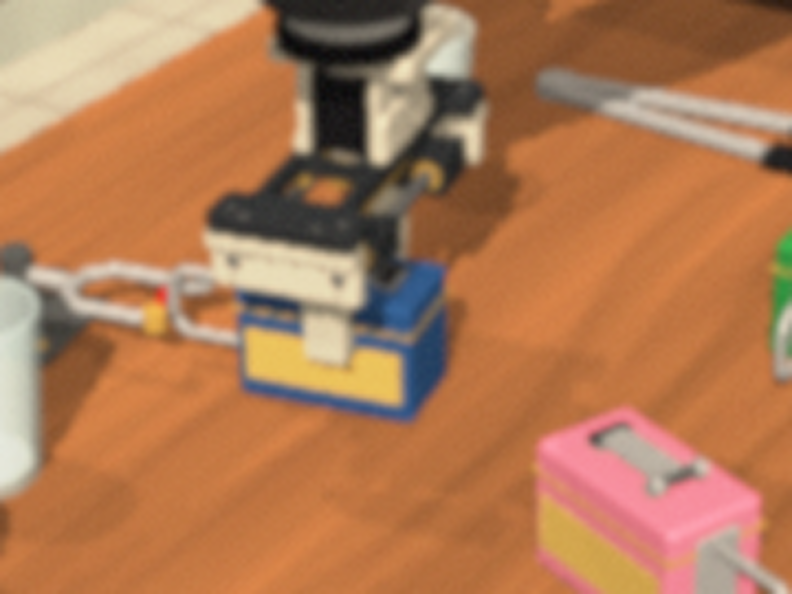

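>>> {"name": "step_arm", "arguments": {"targets": [[[0,0.004,0],[0,0,0],0],[[0,0.005,0],[0,0,0],0],[[0,0.005,0],[0,0,0],0],[[0,0.005,0],[0,0,0],0],[[0,0.005,0],[0,0,0],0],[[0,0.003,0],[0,0,0],0],[[0,0.001,0],[0,0,0],0],[[0,0,0],[0,0,0],0]]}}

```text
t: 14.25
eef_pos: [0.6161, 0.0379, 0.0377]
ee_rot: [3.141, -0.0, 1.786]
force: [-0.3, 0.4, -4.9]
width: 0.0557
```

Run:
```python
from h import *
s=arm.get_state();print(hk(s['eef_pos'])*1000,s['force'])
for n,b in(('scene',(250,260,120,90)),('side',(190,190,120,90))):
    p,d=viewer.grab_frame(n); crop(p,*b,6,f'pics/{n}7.png')
```

```text
[-80.50242695  -3.49972342] [-0.32840991  0.39365392 -4.90416398]
```

View pics/scene7.png

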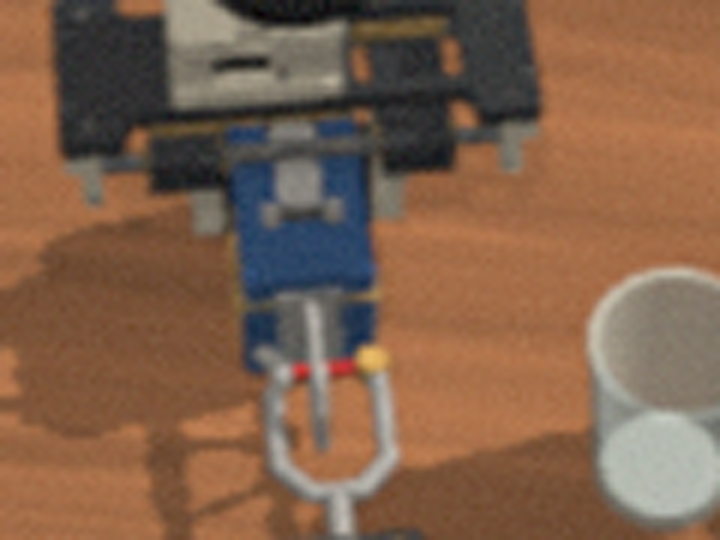

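View pics/side7.png

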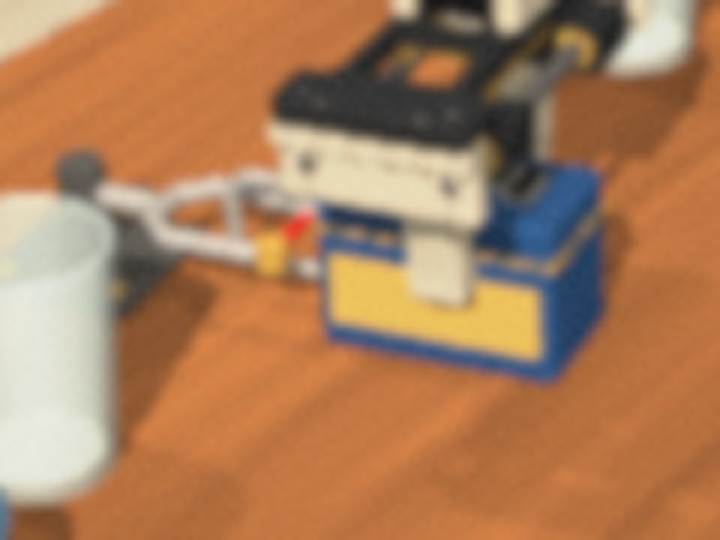

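The eye is inside and the red gate looks straight and shut behind it, at (320,370) in the crop. I'll release and lift away.

>>> {"name": "step_arm", "arguments": {"targets": [[[0,0,0],[0,0,0],0.4],[[0,0,0],[0,0,0],0.6],[[0,0,0],[0,0,0],0.8],[[0,0,0],[0,0,0],0.8],[[0,0,0],[0,0,0],0.8],[[0,0,0],[0,0,0],0.8],[[0,0,-0.01],[0,0,0],0.8],[[0,0,-0.02],[0,0,0],0.8]]}}

```text
t: 15.15
eef_pos: [0.6147, 0.0374, 0.0671]
ee_rot: [-3.139, 0.0, 1.786]
force: [-0.3, 1.1, -0.6]
width: 0.0788
```

>>> {"name": "step_arm", "arguments": {"targets": [[[0,0,-0.03],[0,0,0],0.8],[[0,0,-0.04],[0,0,0],0.8],[[0,0,-0.04],[0,0,0],0.8],[[0,0,-0.04],[0,0,0],0.8],[[0,-0.04,-0.03],[0,0,0],0.8],[[0,-0.05,0],[0,0,0],0.8],[[0,-0.05,0],[0,0,0],0.8],[[0,-0.02,0],[0,0,0],0.8]]}}

```text
t: 15.95
eef_pos: [0.4558, 0.0025, 0.2488]
ee_rot: [3.14, -0.001, 1.786]
force: [0.9, 1.3, 1.0]
width: 0.079
```

Run:
```python
from h import *
s=arm.get_state();print(s['eef_pos'],s['force'])
for n,b in(('scene',(250,260,120,90)),('side',(190,190,120,90))):
    p,d=viewer.grab_frame(n); crop(p,*b,6,f'pics/{n}8.png');cv2.imwrite(f'pics/{n}8f.png',p[:,:,::-1])
    P0=cloud(n,np.load(f'pics/{n}0.npy'));P=cloud(n,d)
    m=(abs(P[...,0]-.63)<.09)&(abs(P[...,1]-.045)<.04)&(P[...,2]>.06)&(P[...,2]<.1);print(n,m.sum(),np.percentile(P[m][:,2],[5,50,95]))
```

```text
[0.45580918 0.00249605 0.24883121] [0.89889383 1.30810119 1.02176027]
scene 767 [0.06377608 0.07177437 0.0792189 ]
side 617 [0.06198209 0.06924193 0.07622624]
```

View pics/scene8.png

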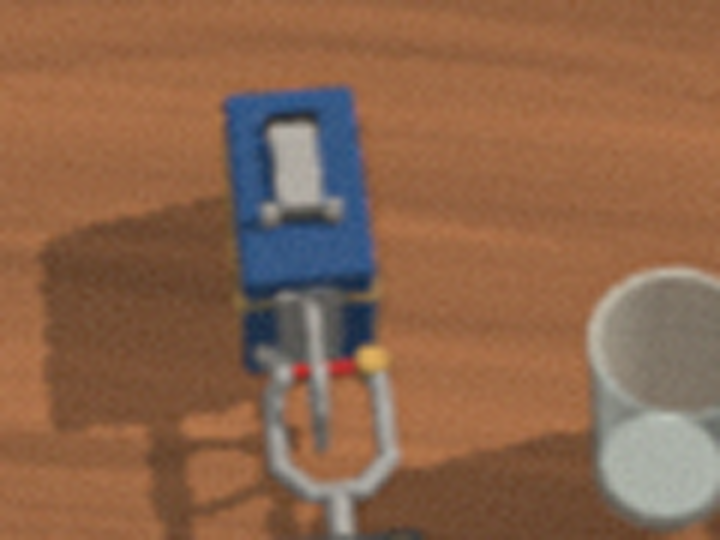

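View pics/side8.png

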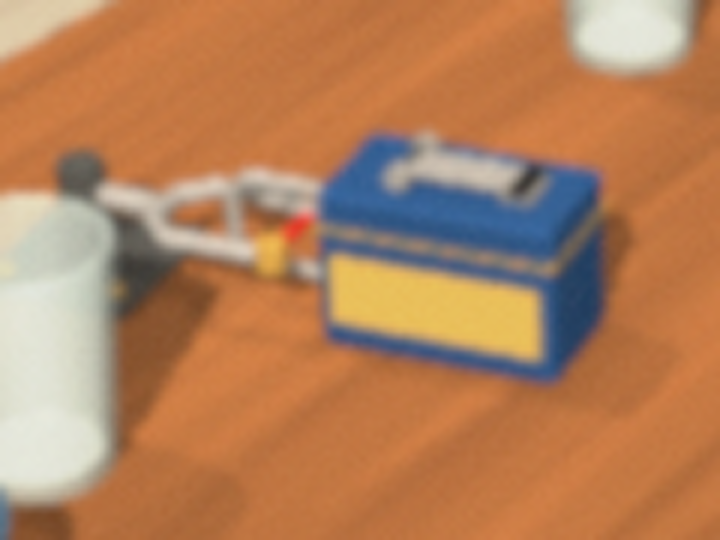

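View pics/scene8f.png

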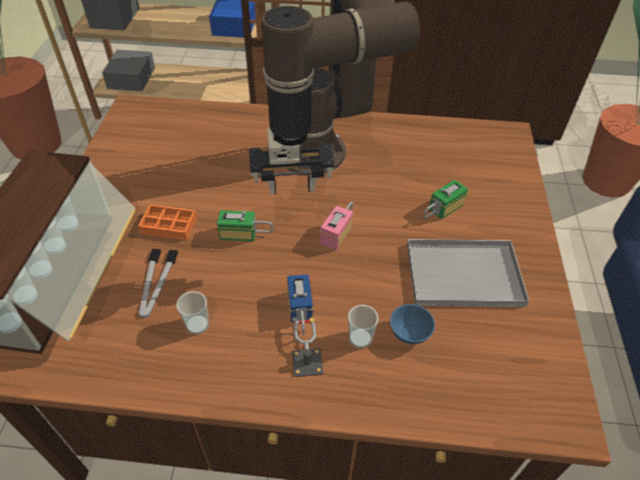

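Run:
```python
from h import *
print(hk(onz('scene',250+320/6,260+425/6,.035))*1000, hk(onz('scene',250+320/6,260+443/6,.016))*1000)
from station import ticket; print(ticket.job_done())
```

```text
[25.31107337 -3.66863902] [21.93267099 -3.42891931]
the job is handed in; nothing more can be done
None
```

The job is handed in at about 16 s of the 64 s allowed. The blue tin stands latched in the snap hook with its clasp down. No verdict is reported, so this rests on my own camera checks.

I pressed the clasp flat with the closed fingers, ending at a TCP height of 76 mm with about 7 N. Then I gripped the tin by its sides and slid it upright along the top, turning it about 18.5° into line with the hook. I pushed the eye in until the gate opened and snapped shut behind it, then released the tin and lifted clear.

- **Eye position:** in the scene view the bar is about 22–25 mm past the gate line and 3.5 mm to the nose side. This is within the limits of 6–56 mm and ±22 mm.
- **Gate and clasp:** both look shut and flat in the scene and side views.
- **Tin:** the lid measures about 70 mm high in both views, so the tin is standing level on the top.
- **Other things:** in the final scene picture nothing else looks moved. I compared this by eye only.
- **Small disagreements:** the cameras differed by about 2–7 mm along the hook's axis and 1–2 mm sideways. I took the closed gate in the pictures as the proof that the eye is in.

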